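# Lean a drawer front behind the stop lath

### The arm

A 6-joint arm with a two-finger parallel gripper is mounted at the origin on the work surface. World frame = base frame: x ahead of the robot, y to its left, z up, the work surface at z = 0. Lengths are in mm, angles in rad, forces in N, time in s.
With the tool pointing down it reaches from about 350 to 975 mm from the base axis. Payload 7.1 kg.
Tool frame: the origin (TCP) lies at the very end of the fingers, on their centre line; the grasp point (between the pads) lies 19 mm behind it; z points along the fingers, y is the line along which they close (so a half turn about z gives the same grasp; the last joint's range is limited). The gripper opens to 88 mm and grips with 3 to 60 N. Pads are 20 mm wide; open, the fingers measure 115 mm over their backs; the gripper's body (75 mm by 178 mm) begins 61 mm behind the grasp point.
Start: joints at [-1.317, 0.423, 1.63, -0, 1.089, -0.019], TCP at [168.412, -601.865, 189.975] pointing down, gripper open.
Joint ranges: [-3, 3], [-0.9, 2.11], [0.09, 2.58], [-1.31, 4.45], [0.11, 2.69], [-2.54, 2.54]. Speed limits (rad/s): [2.39, 2.39, 3.01, 3.14, 3.14, 3.14].

### API

Orientations are given as a rotation vector (axis times angle).
In Python, from workcell import ctrl gives the robot as it stands. The module is installed in compiled form; this text tells all that it offers.
- The arm moves only by the shell command python3 -m inch 'ROWS'. ROWS is JSON, a list of rows, each a list of 7 numbers: the shift along the tool's x, y, z scaled (see below), then the turn, a rotation vector about the tool's x, y, z scaled (see below), then the closure, from -1 (fully open) to 1 (shut). In form: [[tx, ty, tz, wx, wy, wz, hand], ...]. A call has 1 to 10 rows; each row is the pose to reach, as a shift and turn from the pose commanded when the call began, along the tool's axes at that moment; what a row does not reach only later rows make up. The controller multiplies each number of a shift by 0.15 m and each number of a turn by pi/4 rad. A row lasts 1/8 s, in which the tool goes at most 62.5 mm and 10.7 degrees, less where a joint would pass 70% of its speed; a pose out of reach is approached as far as the arm can. A call with a number of a shift or a turn outside -1 to 1 is refused whole. A call with a gripper value outside its range is refused whole. The fingers move at their own pace and stop on an object; the grip force is fixed at half the most. Time passes only in rows, so rows that repeat a pose let the fingers close. It gives the time, the measured TCP pose, the force, the opening and the grip force at its end, in the units of the state.
- ctrl.get_obs(): the state, without advancing time (a new reading comes with each control period).
- ctrl.get_image(name): name is "scene" or "top"; returns the picture (384x512x3 uint8, red, green, blue); there is no depth.
- ctrl.camera_params(name): a dict with "vfov" (degrees; the focal length in pixels is half the picture's height over the tangent of half this angle, whatever the lens; pixels are square), "cx", "cy" (the principal point, pixels), "distortion" ([k1, k2, p1, p2, k3] as OpenCV has them; the pictures are not rectified), "eye" and "attitude" of the camera in the world. Camera axes: x right, y up, looking along -z (the intrinsics and any distortion apply to the point x, -y, -z); pixel columns grow to the right and rows downward; lengths in mm; the calibration is good to about 2 mm. A picture is of the moment at which its call begins. camera_params takes no time and is no camera call.
- ctrl.close_job(): hands the job in; it is judged then, once.
The state is a dict: "t": time; "qpos": joint angles; "qvel": joint speeds; "joint_torque": joint torques, N m; "ee_pos": TCP position; "orientation": TCP orientation; "ft_force": force on the tool from outside, world axes, zero at the start; "moment": the same for the moment, N m; "width": finger opening in mm; "grasp_force": force on a finger pad.
Only numpy, scipy, OpenCV 4.12 (cv2) and the standard library are available. Lean on these libraries where they do the work, as an engineer would, in place of code of your own. Each camera call takes 0.05 s, during which the arm holds its last target. There are 200 camera calls.

### The job

Take the dark grey drawer front out of the slotted rack and stand it on end in the leaning stand, its foot on the stand's base between the screen and the red stop lath, close up to the lath, and its upper part leaning back on the low white screen, square to it, so that its edge banding can set. Set it down gently, without dropping it, and leave it resting there by itself; leave the other drawer fronts, the solder spool and the cutters alone.

Things in the scene. Friction and masses are not known exactly. Their poses are not given: they have to be found in the camera images.
- grey_front: The dark grey (anthracite) drawer front to be leaned: a plain rigid board 16 mm thick (its x) by 64 mm wide (its y) by 250 mm long (its z), about 0.2 kg, standing on end in the rack's slot at the start. Origin at the centre of its foot (the lower end face); z runs up the board to the top end, 250 mm away. Both faces look alike.
- grey_top (a point): The centre of the dark grey drawer front's top end face, 250 mm from its origin along its z.
- white_front: Bystander: a white drawer front of the same size and with the same axes, standing in the same slot. Leave it there.
- oak_front: Bystander: a brown wood drawer front of the same size and with the same axes, standing in the same slot. Leave it there.
- rack: Slotted rack, fixed: plywood base 80 x 300 x 12 mm (x, y, z), two pale wooden rails with one slot 18 mm wide between them along the rack's y. Slot floor 12 mm, rail tops 47 mm above the bench. Three drawer fronts stand side by side in it, faces to its +x and -x, about 90 mm centre to centre, any order: once lifted clear, bring one out along x before going past another. Origin: centre of underside.
- stand: Leaning stand, fixed: plywood base 12 mm thick, 170 x 240 mm (x, y), with a low white screen 18 mm thick and a red stop lath, both 240 mm long in y. Origin on the bench below the middle of the screen's front face (the plane x = 0); x points from screen to lath, away from the robot; z up. Foot near the lath, the board leans about 20 degrees, its top past the screen's edge.
- spool: Bystander: a small solder spool with red flanges, 52 mm in diameter, 40 mm high, standing on the bench beyond the work. Origin at the centre of its underside.
- cutters: Bystander: side cutters with a red and a yellow handle, about 150 mm long, 14 mm high, lying on the bench beyond the work. Origin near the joint, on the bench; its x points to the jaws.
- screen_edge (a point): Middle of the white screen's top front edge, where the board leans: x = 0 in the stand's frame, 152 mm above the bench (140 mm above the base's top).
- lath_foot (a point): Bottom middle of the red stop lath's inner face (facing the screen), on the base's top: x = 75 mm in the stand's frame, 12 mm above the bench. The lath is 20 mm wide (x from 75 to 95 mm) and 20 mm high. The board's foot belongs on the base just on the screen's side of this.
Not all that is in view belongs to the job. What is shaped like the grey_front but blue or yellow is not meant.

How it is judged (in metres and radians):
At the end, for the whole second after the job is handed in: The grey drawer front rests by itself in the stand: foot on the base between screen and lath, less than about 20 mm from the lath, its whole width in front of the screen, top leaning back on the screen 12 to 31 degrees from vertical, square to the screen within 12 degrees, still (x of grey_front in the frame of stand between 0.045 and 0.08 m and y of grey_front in the frame of stand between -0.09 and 0.09 m and z of grey_front in the frame of stand below 0.022 m and x of grey_top in the frame of stand below 0.005 m and angle between grey_front's own z axis and vertical between 0.2 and 0.55 rad and angle between the y axis of grey_front and the y axis of stand, either way round below 0.21 rad and linear speed of grey_front below 0.02 m/s and angular speed of grey_front below 0.1 rad/s); the robot touches nothing.
It fails at once if the grey drawer front is slammed or pressed hard on the stand (over 80 N) (contact force between grey_front and stand above 80 N).
It fails at once if the grey drawer front is dropped: out of the fingers with its foot over 20 mm above the stand's base (or the slot's floor) (contact force between grey_front and the fingers below 0.05 N and z of grey_front in the frame of stand above 0.032 m).
It fails at once if another drawer front is shifted over 30 mm or tipped over 15 degrees (distance of any of white_front, oak_front from where it was at the start of the episode above 0.03 m or angle between any of white_front, oak_front's own z axis and vertical above 0.26 rad).
It fails at once if the spool or the cutters are moved over 30 mm (distance of any of spool, cutters from where it was at the start of the episode above 0.03 m).
It also fails if it takes over 38 s, if anything falls off the work surface, if the arm or the gripper's body presses on something with over 40 N, if the wrist force passes 120 N, or if a joint passes its speed limit or range.

## Working session

There is one attempt and no reset: what is moved stays moved. The work goes in short steps, Python scripts to look and compute and a shell command to move; the robot and the scene stay as the last step left them, time stands still between calls to the robot, and variables do not carry over. Pictures are saved under pics/ and viewed, at most 10 in all, crops included, and the job is handed in when it is done.

```bash
mkdir -p pics; python3 - <<'E'
from workcell import ctrl
import cv2
for n in("scene","top"):
    cv2.imwrite(f"pics/{n}0.png",ctrl.get_image(n)[:,:,::-1]); print(n,ctrl.camera_params(n))
o=ctrl.get_obs(); print(o)
E
```

```text
scene {'vfov': 45.0313179024533, 'cx': 250.35511334373922, 'cy': 185.4369085783152, 'distortion': array([-0.05711764,  0.        ,  0.        ,  0.        ,  0.        ]), 'eye': array([ 985.55756214, -521.41720122, 1029.92561089]), 'attitude': array([0.64685965, 0.21918505, 0.63680568])}
top {'vfov': 43.16926250206688, 'cx': 261.256011766311, 'cy': 198.26839459393764, 'distortion': array([0.02052819, 0.        , 0.        , 0.        , 0.        ]), 'eye': array([ 323.84043342,   32.97116259, 1303.97710868]), 'attitude': array([ 0.15215771, -0.17298107, -1.67057508])}
{'t': 0.1, 'qpos': array([-1.31698958e+00,  4.23753633e-01,  1.63060451e+00, -1.44751920e-05,
        1.08857911e+00, -1.90200012e-02]), 'qvel': array([-7.00738180e-04, -1.45397608e-03, -2.90214740e-03, -6.63993332e-05,
       -3.84318116e-04,  1.53311046e-04]), 'joint_torque': array([-1.94054919e-03, -5.45614243e+01, -2.74324554e+01,  6.44418458e-02,
        1.87968073e-02, -3.07324069e-05]), 'ee_pos': array([ 168.2826604 , -601.36022701,  189.28974938]), 'orientation': array([-3.11108472e+00, -4.27056424e-01,  2.67262378e-04]), 'ft_force': array([ 0.17845655,  0.39686285, -0.1785887 ]), 'moment': array([-0.04440387, -0.00185951,  0.0218086 ]), 'grasp_force': 0.0, 'width': 87.78289488311596}
```

View pics/scene0.png

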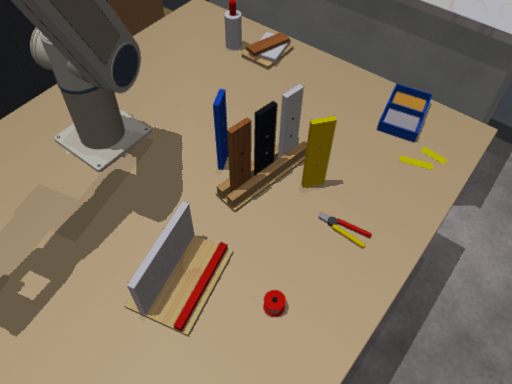

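View pics/top0.png

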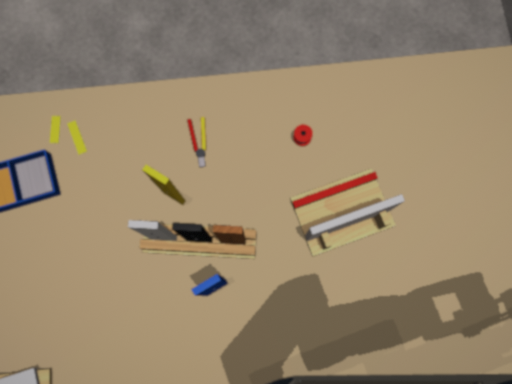

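Scene picture: candidates for the board are oak (240,155), dark grey (265,138), white (290,120), blue (221,130) and yellow (318,153). By the description it is the black one at (265,138), which is (192,231) in the top view. I'll check it in a close crop.

```bash
python3 - <<'E'
import cv2
a=cv2.imread("pics/top0.png")[110:310,120:420]; cv2.imwrite("pics/c1.png",cv2.resize(a,(780,520),interpolation=cv2.INTER_CUBIC))
a=cv2.imread("pics/scene0.png")[80:335,120:345]; cv2.imwrite("pics/c2.png",cv2.resize(a,None,fx=2.3,fy=2.3,interpolation=cv2.INTER_CUBIC))
E
```

```text
(no output)
```

View pics/c1.png

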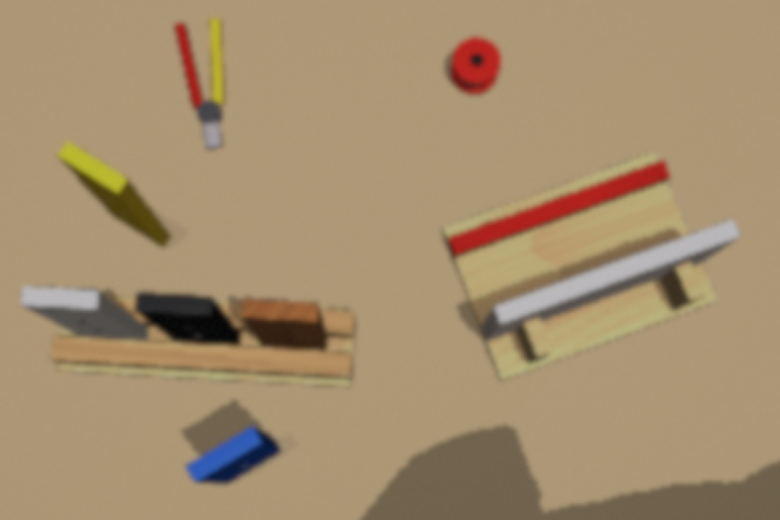

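View pics/c2.png

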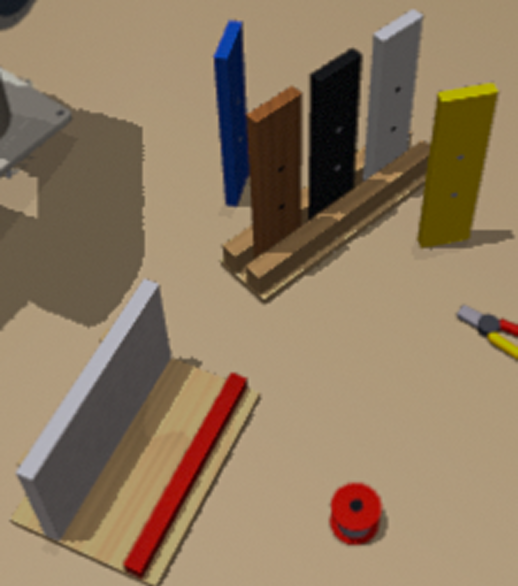

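The crop shows the dark board between oak and white. Its top face is at c1 (138–216, 294–314), and both crops agree that it is the grey front.

```bash
cat > h.py <<'E'
import numpy as np, cv2
from scipy.spatial.transform import Rotation as R
from workcell import ctrl
def ray(n,u,v):
    p=ctrl.camera_params(n); f=192/np.tan(np.radians(p['vfov']/2))
    K=np.array([[f,0,p['cx']],[0,f,p['cy']],[0,0,1.]])
    x,y=cv2.undistortPoints(np.array([[[u,v]]],float),K,p['distortion'])[0,0]
    return p['eye'],R.from_rotvec(p['attitude']).apply([x,-y,-1])
def onz(n,u,v,z):
    e,d=ray(n,u,v); return e+d*(z-e[2])/d[2]
def c1(u,v,z): return onz("top",(u+.5)/2.6-.5+120,(v+.5)/2.6-.5+110,z)
def c2(u,v,z): return onz("scene",(u+.5)/2.3-.5+120,(v+.5)/2.3-.5+80,z)
E
python3 - <<'E'
from h import *
np.set_printoptions(precision=1,suppress=True)
for nm,f,pts in [("grey top c1",c1,[(138,294,262),(212,297,262),(216,314,262),(140,312,262)]),
 ("grey top c2",c2,[(310,73,262),(352,51,262),(360,55,262),(318,78,262)]),
 ("white top c1",c1,[(24,287,262),(100,291,262),(98,308,262)]),("oak c1",c1,[(244,299,262),(318,302,262),(320,320,262)]),
 ("rail c1",c1,[(52,338,47),(352,350,47),(52,361,47),(352,375,47)]),
 ("blue c1",c1,[(187,465,250),(257,429,250),(265,440,250),(195,481,250)]),("yellow",c1,[(60,157,250),(122,193,250),(67,143,250),(129,180,250)]),
 ("lath c1",c1,[(449,238,32),(664,163,32),(668,177,32),(455,254,32)]),
 ("lath c2",c2,[(231,375,32),(246,379,32),(125,567,32),(142,573,32)]),
 ("screen c1",c1,[(493,306,152),(733,221,152)]),("screen c2",c2,[(37,479,152),(160,287,152)])]:
    print(nm); P=np.array([f(*p) for p in pts]); print(P,P.mean(0))
    d=P[1]-P[0]; print("dir",np.degrees(np.arctan2(d[1],d[0])),np.linalg.norm(d))
E
```

```text
grey top c1
[[504.7 204.2 262. ]
 [495.6 143.2 262. ]
 [481.1 141.  262. ]
 [489.4 203.6 262. ]] [492.7 173.  262. ]
dir -98.44412688823773 61.741578355117845
grey top c2
[[479.9 148.2 262. ]
 [494.3 203.7 262. ]
 [504.9 203.8 262. ]
 [491.3 147.3 262. ]] [492.6 175.7 262. ]
dir 75.43954398877126 57.3051001051938
white top c1
[[520.7 298.1 262. ]
 [510.6 235.5 262. ]
 [496.5 238.  262. ]] [509.3 257.2 262. ]
dir -99.15387268833099 63.43961940592924
oak c1
[[491.1 116.8 262. ]
 [482.1  55.7 262. ]
 [466.9  55.5 262. ]] [480.  76. 262.]
dir -98.43251301395456 61.73989820051917
rail c1
[[506.9 327.8  47. ]
 [463.1  31.4  47. ]
 [483.9 329.   47. ]
 [438.3  34.   47. ]] [473.  180.6  47. ]
dir -98.40806329512225 299.5545011274206
blue c1
[[361.  176.  250. ]
 [384.  116.4 250. ]
 [374.3 110.6 250. ]
 [347.5 170.5 250. ]] [366.7 143.4 250. ]
dir -68.96204561493526 63.87417143628449
yellow
[[633.1 264.6 250. ]
 [595.6 213.7 250. ]
 [644.9 257.9 250. ]
 [606.4 207.  250. ]] [620.  235.8 250. ]
dir -126.36032678809913 63.17339097368838
lath c1
[[ 568.8  -79.7   32. ]
 [ 624.2 -311.6   32. ]
 [ 608.9 -313.4   32. ]
 [ 551.6  -83.8   32. ]] [ 588.4 -197.1   32. ]
dir -76.56781521059898 238.3542385257356
lath c2
[[ 554.3  -86.    32. ]
 [ 570.4  -79.8   32. ]
 [ 613.3 -315.2   32. ]
 [ 630.3 -309.4   32. ]] [ 592.1 -197.6   32. ]
dir 20.973432688950474 17.25552611634454
screen c1
[[ 478.  -101.8  152. ]
 [ 533.8 -334.4  152. ]] [ 505.9 -218.1  152. ]
dir -76.52070905381449 239.1894767417129
screen c2
[[ 539.1 -329.5  152. ]
 [ 481.7 -103.2  152. ]] [ 510.4 -216.3  152. ]
dir 104.23196494213168 233.49637742417767
```

Grey top is at about (493,174,262) with its normal at -8.4°. The stand origin is at about (508,-217) with its x axis at +13.6°. The two cameras agree. Now I raise and head over.

```bash
python3 -m inch '[[0,0,-0.4,0,0,0,-0.1],[0,0,-0.8,0,0,0,-0.1],[0.2,-0.25,-0.8,0,0,0,-0.1],[0.4,-0.5,-0.8,0,0,0,-0.1],[0.6,-0.75,-0.8,0,0,0,-0.1],[0.79,-1,-0.8,0,0,0,-0.1]]'
python3 -m inch '[[0.2,-0.25,0,0,0,0,-0.1],[0.4,-0.5,0,0,0,0,-0.1],[0.6,-0.75,0,0,0,0,-0.1],[0.79,-1,0,0,0,0,-0.1]]'
python3 -m inch '[[0.2,-0.25,0,0,0,0,-0.1],[0.4,-0.5,0,0,0,0,-0.1],[0.6,-0.75,0,0,0,0,-0.1],[0.79,-1,0,0,0,0,-0.1]]'
cat >> h.py <<'E'
def tool(yaw,tilt=0):
    # tool y horizontal-ish along yaw (rad), z down; tilt leans the board's top away from +y
    yv=np.array([np.cos(yaw),np.sin(yaw),0]); zv=np.array([0,0,-1.]); 
    B=np.c_[np.cross(yv,zv),yv,zv]
    return R.from_matrix(B)*R.from_rotvec([-tilt,0,0])
def rel(p,Rt):
    o=ctrl.get_obs(); R0=R.from_rotvec(o['orientation'])
    s=R0.inv().apply(np.array(p)-o['ee_pos'])/150; w=(R0.inv()*Rt).as_rotvec()/(np.pi/4)
    print("t",round(o['t'],2),"pos",o['ee_pos'].round(1),"F",o['ft_force'].round(1),"w",round(o['width'],1),o['grasp_force']); print("shift",s.round(3),"turn",w.round(3))
E
python3 -c "
from h import *
rel([492.7,174,300],tool(np.radians(-8.4)))
print(tool(0,.35).as_matrix().round(2))"
```

```text
t: 0.85
ee_pos: [242.4, -423.8, 309.7]
orientation: [-3.112, -0.427, 0.0]
ft_force: [0.3, -0.9, 0.6]
width: 48.3
grasp_force: 0.0
t: 1.35
ee_pos: [316.0, -247.5, 309.8]
orientation: [-3.112, -0.427, 0.0]
ft_force: [0.8, 0.6, 0.0]
width: 48.0
grasp_force: 0.0
t: 1.85
ee_pos: [389.7, -71.1, 309.9]
orientation: [3.112, 0.427, 0.0]
ft_force: [0.6, 0.0, -0.4]
width: 48.4
grasp_force: 0.0
t 1.85 pos [389.7 -71.1 309.9] F [ 0.6  0.  -0.4] w 48.4 0.0
shift [ 1.101 -1.389  0.066] turn [ 0.    -0.    -1.466]
[[ 0.    0.94  0.34]
 [ 1.    0.    0.  ]
 [ 0.    0.34 -0.94]]
```

```bash
python3 -m inch '[[0.2,-0.25,0,0,0,-0.2,-0.1],[0.4,-0.5,0,0,0,-0.4,-0.1],[0.6,-0.75,0,0,0,-0.6,-0.1],[0.79,-1,0,0,0,-0.8,-0.1],[0.79,-1,0,0,0,-1,-0.1],[0.79,-1,0,0,0,-1,-0.1]]'
python3 -c "
from h import *
rel([492.7,174,300],tool(np.radians(-8.4)))"
```

```text
t: 2.6
ee_pos: [462.9, 104.1, 309.5]
orientation: [-2.712, -1.585, 0.002]
ft_force: [-0.0, 0.0, -0.4]
width: 48.2
grasp_force: 0.0
t 2.6 pos [462.9 104.1 309.5] F [-0.   0.  -0.4] w 48.2 0.0
shift [ 0.504 -0.055  0.063] turn [-0.001  0.001 -0.466]
```

```bash
python3 -m inch '[[0.25,-0.03,0,0,0,-0.23,-0.1],[0.504,-0.055,0.06,0,0,-0.466,-0.1],[0.504,-0.055,0.06,0,0,-0.466,-0.1],[0.504,-0.055,0.06,0,0,-0.466,-0.1]]'
python3 - <<'E'
from h import *
rel([492.7,174,223],tool(np.radians(-8.4)))
a=ctrl.get_image("top")[160:300,120:330,::-1]; b=ctrl.get_image("scene")[60:200,180:390,::-1]
cv2.imwrite("pics/c3.png",cv2.resize(np.vstack([a,b]),None,fx=2.1,fy=2.1,interpolation=cv2.INTER_CUBIC))
E
```

```text
t: 3.1
ee_pos: [492.7, 172.8, 300.8]
orientation: [-2.382, -2.048, 0.001]
ft_force: [-0.7, -0.7, 0.5]
width: 48.5
grasp_force: 0.0
t 3.1 pos [492.7 172.8 300.8] F [-0.7 -0.7  0.5] w 48.5 0.0
shift [ 0.009 -0.001  0.519] turn [-0.001  0.001 -0.005]
```

View pics/c3.png

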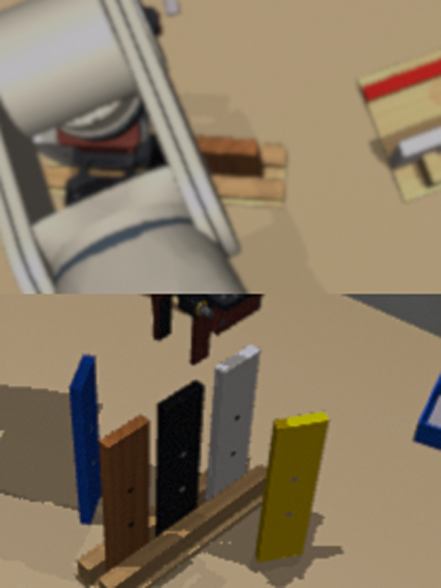

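The fingers, at c3 (160,335) and (200,360), straddle the black board's top at (180,390). I'll descend and grip.

```bash
python3 -m inch '[[0.01,0,0.15,0,0,0,-0.1],[0.01,0,0.3,0,0,0,-0.1],[0.01,0,0.42,0,0,0,-0.1],[0.01,0,0.52,0,0,0,-0.1],[0.01,0,0.52,0,0,0,-0.1]]'
python3 -m inch '[[0,0,0,0,0,0,0.3],[0,0,0,0,0,0,1],[0,0,0,0,0,0,1],[0,0,0,0,0,0,1],[0,0,0,0,0,0,1],[0,0,0,0,0,0,1]]'
```

```text
t: 3.82
ee_pos: [492.7, 174.4, 222.3]
orientation: [-2.379, -2.051, 0.003]
ft_force: [0.0, 0.3, 0.6]
width: 48.2
grasp_force: 0.0
t: 4.58
ee_pos: [493.6, 175.2, 223.3]
orientation: [2.378, 2.053, 0.001]
ft_force: [-0.3, -0.5, 4.4]
width: 15.4
grasp_force: 30.0
```

```bash
python3 -m inch '[[0,0,-0.05,0,0,0,1],[0,0,-0.15,0,0,0,1],[0,0,-0.3,0,0,0,1],[0,0,-0.45,0,0,0,1],[0,0,-0.6,0,0,0,1],[0,0,-0.8,0,0,0,1],[0,0,-1,0,0,0,1]]'
python3 -m inch '[[0,0,-0.25,0,0,0,1],[0,0,-0.5,0,0,0,1],[0,0,-0.75,0,0,0,1],[0,0,-0.9,0,0,0,1],[0,0,-0.9,0,0,0,1]]'
python3 -c "
from h import *
rel([492.7,174,223],tool(np.radians(-8.4)))
a=ctrl.get_image('scene')[:,:,::-1]; cv2.imwrite('pics/s1.png',a)
cv2.imwrite('pics/t1.png',ctrl.get_image('top')[:,:,::-1])"
```

```text
t: 5.45
ee_pos: [493.1, 175.0, 374.7]
orientation: [2.378, 2.053, 0.0]
ft_force: [0.8, 0.3, -0.5]
width: 15.5
grasp_force: 30.0
t: 6.08
ee_pos: [493.7, 175.2, 510.4]
orientation: [2.377, 2.052, 0.006]
ft_force: [0.1, -0.3, -2.2]
width: 15.7
grasp_force: 30.0
t 6.08 pos [493.7 175.2 510.4] F [ 0.1 -0.3 -2.2] w 15.7 29.96536374092102
shift [-0.012 -0.012  1.916] turn [ 0.005 -0.002 -0.   ]
```

View pics/s1.png

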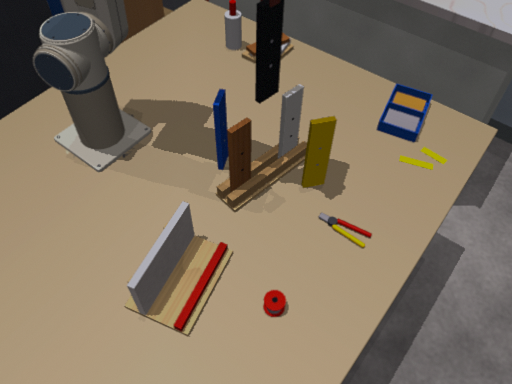

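The grey board hangs in the gripper with its foot near (267,100), clear of everything. The oak and white boards are undisturbed. Next is the carry over the stand.

```bash
cat >> h.py <<'E'
S0=np.array([508.,-217.,0]); YAW=np.radians(13.6)
def place(xf,zf,th,ys=0):
    "TCP pose with foot origin at stand (xf,ys,zf), lean th"
    Rz=R.from_euler('z',YAW); Rt=tool(YAW,th)
    return S0+Rz.apply([xf,ys,zf])-211.3*Rt.as_matrix()[:,2], Rt
E
python3 -c "
from h import *
p,Rt=place(60,300,.30); print(p); rel(p,Rt)"
```

```text
[ 505.62509138 -217.57455086  501.86260015]
t 6.17 pos [492.9 174.9 507.4] F [-1.   0.  -2.7] w 15.5 29.965437054634094
shift [-2.576  0.466  0.037] turn [-0.378  0.074 -0.485]
```

```bash
python3 -m inch '[[-0.1,0.02,0,0,0,0,1],[-0.3,0.05,0,0,0,0,1],[-0.55,0.1,0,0,0,0,1],[-0.8,0.15,0,0,0,0,1],[-1,0.18,0,0,0,0,1]]'
python3 -m inch '[[-0.25,0.05,0,0,0,0,1],[-0.5,0.1,0,0,0,0,1],[-0.75,0.14,0,0,0,0,1],[-0.9,0.16,0,0,0,0,1],[-1,0.18,0,0,0,0,1]]'
python3 -m inch '[[-0.15,0.03,0,-0.08,0.015,-0.1,1],[-0.3,0.06,0,-0.16,0.03,-0.2,1],[-0.45,0.08,0.02,-0.24,0.045,-0.3,1],[-0.55,0.1,0.03,-0.32,0.06,-0.4,1],[-0.576,0.106,0.037,-0.378,0.074,-0.485,1],[-0.576,0.106,0.037,-0.378,0.074,-0.485,1],[-0.576,0.106,0.037,-0.378,0.074,-0.485,1]]'
python3 -c "
from h import *
p,Rt=place(60,300,.30); rel(p,Rt)
p,Rt=place(60,150,.30); rel(p,Rt)
p,Rt=place(60,40,.30); rel(p,Rt)"
```

```text
t: 6.8
ee_pos: [497.5, 20.5, 506.9]
orientation: [-2.378, -2.051, 0.003]
ft_force: [-0.7, -0.1, -1.0]
width: 15.7
grasp_force: 30.0
t: 7.42
ee_pos: [502.2, -131.3, 507.0]
orientation: [-2.379, -2.05, 0.002]
ft_force: [0.3, 0.6, -1.7]
width: 15.6
grasp_force: 30.0
t: 8.3
ee_pos: [505.9, -217.3, 502.3]
orientation: [1.818, 2.307, 0.349]
ft_force: [0.3, -0.6, -1.9]
width: 15.5
grasp_force: 30.0
t 8.3 pos [ 505.9 -217.3  502.3] F [ 0.3 -0.6 -1.9] w 15.5 29.97668445110321
shift [-0.001 -0.003  0.002] turn [-0.    -0.001 -0.002]
t 8.3 pos [ 505.9 -217.3  502.3] F [ 0.3 -0.6 -1.9] w 15.5 29.97668445110321
shift [-0.002 -0.298  0.957] turn [-0.    -0.001 -0.002]
t 8.3 pos [ 505.9 -217.3  502.3] F [ 0.3 -0.6 -1.9] w 15.5 29.97668445110321
shift [-0.003 -0.515  1.658] turn [-0.    -0.001 -0.002]
```

```bash
python3 -m inch '[[0,-0.07,0.24,0,0,0,1],[0,-0.15,0.48,0,0,0,1],[0,-0.22,0.72,0,0,0,1],[0,-0.298,0.957,0,0,0,1]]'
python3 -m inch '[[0,-0.06,0.2,0,0,0,1],[0,-0.12,0.4,0,0,0,1],[0,-0.18,0.58,0,0,0,1],[0,-0.217,0.7,0,0,0,1],[0,-0.217,0.7,0,0,0,1],[0,-0.217,0.7,0,0,0,1]]'
python3 - <<'E'
from h import *
p,Rt=place(60,15,.30); rel(p,Rt)
a=ctrl.get_image("top")[150:290,270:430,::-1]; b=ctrl.get_image("scene")[170:350,110:270,::-1]
cv2.imwrite("pics/c4.png",cv2.resize(np.hstack([a,np.zeros_like(a[:,:2]),b[:140]]),None,fx=2.4,fy=2.4,interpolation=cv2.INTER_CUBIC))
E
```

```text
t: 8.8
ee_pos: [506.3, -216.7, 351.0]
orientation: [1.815, 2.308, 0.349]
ft_force: [-0.1, -1.1, -1.7]
width: 15.6
grasp_force: 30.0
t: 9.55
ee_pos: [506.7, -217.3, 243.1]
orientation: [1.814, 2.307, 0.35]
ft_force: [-0.1, -0.9, -1.3]
width: 15.5
grasp_force: 30.0
t 9.55 pos [ 506.7 -217.3  243.1] F [-0.1 -0.9 -1.3] w 15.5 29.97629463672638
shift [ 0.    -0.059  0.165] turn [0.002 0.    0.001]
```

View pics/c4.png

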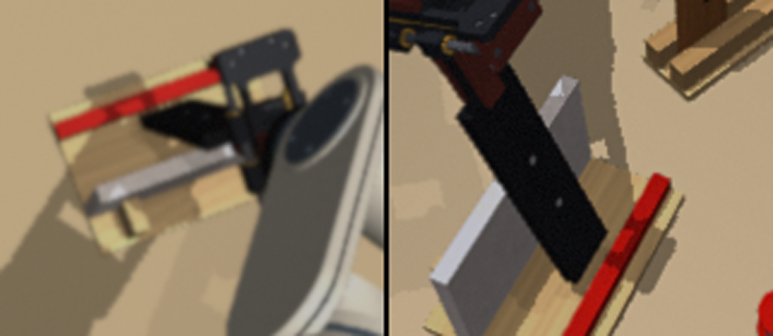

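The board sits between screen and lath, square to them. Its front lower corners are at c4 (607,235) and (573,280). I'll check those numerically while lowering.

```bash
python3 - <<'E'
from h import *
for u,v in((607,235),(573,280)):
    print(R.from_euler('z',-YAW).apply(onz("scene",(u-388.8)/2.4+110,v/2.4+170,42.5)-S0).round(1))
E
python3 -m inch '[[0,-0.014,0.04,0,0,0,1],[0,-0.028,0.08,0,0,0,1],[0,-0.042,0.12,0,0,0,1],[0,-0.05,0.14,0,0,0,1],[0,-0.05,0.14,0,0,0,1]]'
```

```text
[68.6 29.2 42.5]
[ 61.6 -27.8  42.5]
t: 10.28
ee_pos: [504.7, -217.5, 219.5]
orientation: [1.816, 2.307, 0.35]
ft_force: [-0.8, -0.7, -0.3]
width: 15.7
grasp_force: 30.0
```

```bash
python3 - <<'E'
from h import *
p,Rt=place(60,14.5,.30); rel(p,Rt)
b=ctrl.get_image("scene")[185:325,125:245,::-1]; cv2.imwrite("pics/c5.png",cv2.resize(b,None,fx=4,fy=4,interpolation=cv2.INTER_CUBIC))
E
```

```text
t 10.28 pos [ 504.7 -217.5  219.5] F [-0.8 -0.7 -0.3] w 15.7 29.97694820165634
shift [-0.002 -0.001  0.021] turn [ 0.    -0.001 -0.001]
```

View pics/c5.png

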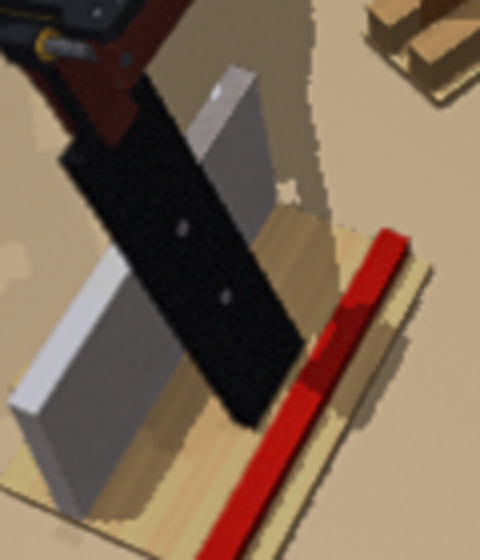

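The bottom corners at c5 (303,343) and (258,428) run parallel to the lath, close to it and clear of it. I'll touch down gently.

```bash
python3 -m inch '[[0,-0.002,0.007,0,0,0,1],[0,-0.004,0.013,0,0,0,1],[0,-0.004,0.013,0,0,0,1]]'
python3 -m inch '[[0,-0.001,0.004,0,0,0,1],[0,-0.002,0.007,0,0,0,1],[0,-0.002,0.007,0,0,0,1]]'
```

```text
t: 10.7
ee_pos: [504.9, -217.5, 217.8]
orientation: [1.816, 2.307, 0.35]
ft_force: [-0.3, -0.4, -1.5]
width: 15.5
grasp_force: 30.0
t: 11.08
ee_pos: [505.0, -217.5, 216.7]
orientation: [1.816, 2.307, 0.35]
ft_force: [-0.1, -0.1, -2.2]
width: 15.6
grasp_force: 30.0
```

```bash
python3 -m inch '[[0,-0.001,0.004,0,0,0,1],[0,-0.002,0.007,0,0,0,1],[0,-0.002,0.007,0,0,0,1]]'
python3 -m inch '[[0,-0.001,0.003,0,0,0,1],[0,-0.002,0.007,0,0,0,1],[0,-0.002,0.007,0,0,0,1]]'
```

```text
t: 11.45
ee_pos: [505.6, -218.0, 216.7]
orientation: [1.814, 2.305, 0.35]
ft_force: [-1.9, 0.9, 6.1]
width: 15.7
grasp_force: 30.0
t: 11.82
ee_pos: [506.3, -218.4, 216.7]
orientation: [1.813, 2.304, 0.35]
ft_force: [-3.9, -0.0, 13.4]
width: 15.6
grasp_force: 30.1
```

Touchdown at 13 N. I'll ease that and lean the board back about its foot until it meets the screen.

```bash
python3 -m inch '[[0,0,-0.004,0,0,0,1],[0,-0.014,-0.005,-0.013,0,0,1],[0,-0.028,-0.005,-0.0255,0,0,1],[0,-0.042,-0.006,-0.038,0,0,1],[0,-0.056,-0.006,-0.051,0,0,1],[0,-0.056,-0.006,-0.051,0,0,1]]'
python3 -m inch '[[0,-0.007,0,-0.0064,0,0,1],[0,-0.014,-0.001,-0.013,0,0,1],[0,-0.014,-0.001,-0.013,0,0,1]]'
```

```text
t: 12.58
ee_pos: [497.5, -220.2, 214.3]
orientation: [1.796, 2.281, 0.393]
ft_force: [-2.7, -0.4, 7.3]
width: 15.4
grasp_force: 30.0
t: 12.95
ee_pos: [495.6, -220.6, 213.7]
orientation: [1.791, 2.275, 0.404]
ft_force: [-3.3, -0.8, 7.6]
width: 15.3
grasp_force: 30.0
```

```bash
python3 -m inch '[[0,-0.007,0,-0.0064,0,0,1],[0,-0.014,-0.001,-0.013,0,0,1],[0,-0.014,-0.001,-0.013,0,0,1]]'
python3 -m inch '[[0,-0.007,0,-0.0064,0,0,1],[0,-0.014,-0.001,-0.013,0,0,1],[0,-0.014,-0.001,-0.013,0,0,1]]'
```

```text
t: 13.32
ee_pos: [493.5, -220.9, 212.7]
orientation: [1.786, 2.269, 0.415]
ft_force: [-1.3, -0.3, 6.5]
width: 15.3
grasp_force: 30.0
t: 13.7
ee_pos: [491.5, -221.1, 211.4]
orientation: [1.782, 2.263, 0.426]
ft_force: [3.3, 0.8, 0.7]
width: 15.8
grasp_force: 30.1
```

Force along x flipped to +3 N, so the board is on the screen. Check the pose with a picture before opening.

```bash
python3 - <<'E'
from h import *
o=ctrl.get_obs(); M=R.from_rotvec(o['orientation']).as_matrix(); z=M[:,2]
f=R.from_euler('z',-YAW).apply(o['ee_pos']+211.3*z-S0); print("foot",f.round(1),"tilt",np.arccos(-z[2]))
b=ctrl.get_image("scene")[185:325,125:245,::-1]; cv2.imwrite("pics/c6.png",cv2.resize(b,None,fx=4,fy=4,interpolation=cv2.INTER_CUBIC))
E
```

```text
foot [59.9 -0.1 14.6] tilt 0.3723345982166807
```

View pics/c6.png

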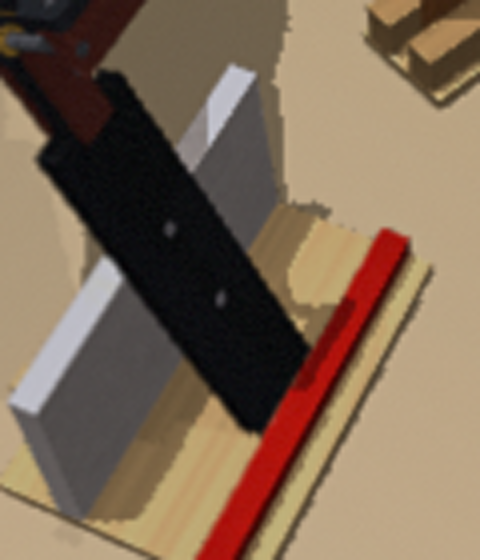

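The board's foot is close to the lath at (258,430)–(308,350), its back is on the screen, and it is square. Now I open and retreat along the fingers.

```bash
python3 -m inch '[[0,0,0,0,0,0,0.6],[0,0,0,0,0,0,0.5],[0,0,0,0,0,0,0.3],[0,0,0,0,0,0,0.1],[0,0,0,0,0,0,0],[0,0,0,0,0,0,0],[0,0,0,0,0,0,0],[0,0,0,0,0,0,0]]'
python3 -m inch '[[0,0,-0.05,0,0,0,0],[0,0,-0.15,0,0,0,0],[0,0,-0.3,0,0,0,0],[0,0,-0.5,0,0,0,0],[0,0,-0.75,0,0,0,0],[0,0,-1,0,0,0,0],[0,0,-1,0,0,0,0],[0,0,-1,0,0,0,0]]'
python3 - <<'E'
from h import *
b=ctrl.get_image("scene")[:,:,::-1]; cv2.imwrite("pics/s2.png",cv2.resize(b,None,fx=1.5,fy=1.5,interpolation=cv2.INTER_CUBIC))
E
```

```text
t: 14.75
ee_pos: [491.0, -220.9, 211.2]
orientation: [1.782, 2.265, 0.426]
ft_force: [0.2, 0.5, -0.3]
width: 44.1
grasp_force: 0.0
t: 15.75
ee_pos: [437.8, -233.6, 350.8]
orientation: [1.783, 2.264, 0.426]
ft_force: [0.0, 0.2, -0.5]
width: 43.7
grasp_force: 0.0
```

View pics/s2.png

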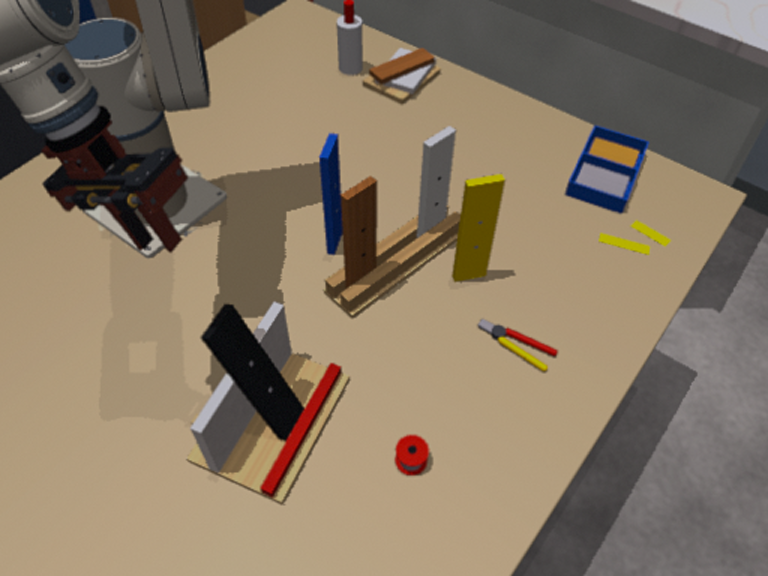

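The board leans by itself, with its foot near (290,430) at the lath. The gripper is clear at (150,210), and the bystanders have not moved.

```bash
python3 -c "
from workcell import ctrl
print(ctrl.close_job())"
```

```text
the job is handed in; nothing more can be done
None
```

The grey drawer front is leaning by itself in the stand at about 21° from vertical, square to the screen, its foot about 8 mm from the lath; the other things look unmoved, and the job was handed in at about 16 s (no verdict was returned).

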